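Close up the chip row and jam the follower bar with its thumb wedge

ROBOT

A 6-joint arm with a two-finger parallel gripper is mounted at the origin on the work surface. World frame = base frame: x ahead of the robot, y to its left, z up, the work surface at z = 0. Lengths are in m, angles in rad, forces in N, time in s.
With the tool pointing down it reaches from about 0.425 to 0.95 m from the base axis. Payload 3.5 kg.
Tool frame: the origin (TCP) lies on the centre line of the jaws, within the pads' length; the fingertips stand 11 mm ahead of it and the grasp point (between the pads) lies 8 mm behind it; z points along the fingers, y is the line along which they close (so a half turn about z gives the same grasp; the last joint's range is limited). The gripper opens to 85 mm and grips with 20 to 120 N. Pads are 22 mm wide; open, the fingers measure 114 mm over their backs; the gripper's body (76 mm by 85 mm) begins 54 mm behind the grasp point. The pads swing forward as they close: fully open they stand 13 mm farther back than shut.
Start: joints at [-1.402, 0.286, 1.577, -0, 1.279, -0.15], TCP at [0.212, -0.641, 0.204] pointing down, gripper open.
Joint ranges: [-2.77, 2.77], [-0.9, 2.22], [0.21, 2.48], [-1.53, 4.67], [0.24, 2.81], [-2.84, 2.84]. Speed limits (rad/s): [2.79, 2.79, 3.14, 3.14, 3.14, 3.14].

INTERFACE

Orientations are given as a unit quaternion [x, y, z, w].
In Python, from plant import ctrl gives the robot as it stands.
- The arm moves only by the tool step_arm, never from a script. Its argument "motion" is a list of rows, each an object with "offset": the shift along the tool's x, y, z in m, a list of three; "twist": the turn about the tool's z in degrees. A call has 1 to 12 rows; each row is the pose to reach, as a shift and turn from the pose commanded when the call began, along the tool's axes at that moment; what a row does not reach only later rows make up. A row lasts 1/10 s, in which the tool goes at most 50 mm and 8.59 degrees, less where a joint would pass 70% of its speed; a pose out of reach is approached as far as the arm can. A call with a gripper value outside its range is refused whole. "gripper" is the finger opening in m, from 0 to 0.0854, set as the call begins (left out, the last holds). The fingers move at their own pace and stop on an object; "grip_force" is the grip in N (left out, the last holds). Time passes only in rows, so rows that repeat a pose let the fingers close. It gives the time, the measured TCP pose, the force, the opening and the grip force at its end, in the units of the state.
- ctrl.get_state(): the state, without advancing time (a new reading comes with each control period).
- ctrl.read_camera(name): name is "scene" or "top" or "wrist"; returns the picture (420x560x3 uint8, blue, green, red); there is no depth.
- ctrl.calibration(name): a dict with "fx", "fy", "cx", "cy" (pixels), "k1" (the pictures are not rectified: a ray, as slopes to the right and down, at radius r is drawn at 1 + k1 r^2 times it, then the intrinsics apply), "cam_to_world" (4x4, takes a point from camera to world coordinates). Camera axes: x right, y up, looking along -z (the intrinsics and any distortion apply to the point x, -y, -z); pixel columns grow to the right and rows downward; lengths in m; the calibration is good to about 2 mm. A picture is of the moment at which its call begins: read the wrist's pose just before it. calibration takes no time and is no camera call; for the wrist camera it gives the pose at the moment of the call.
- ctrl.sign_off(): hands the job in; it is judged then, once.
The state is a dict: "time": time; "qpos": joint angles; "dq": joint speeds; "joint_efforts": joint torques, N m; "eef_pos": TCP position; "tcp_rot": TCP orientation; "contact_force": force on the tool from outside, world axes, zero at the start; "wrist_torque": the same for the moment, N m; "opening": opening from 0.0 (shut) to 1.0 (fully open); "finger_force": force on a finger pad.
Only numpy, scipy, OpenCV 4.12 (cv2) and the standard library are available. Lean on these libraries where they do the work, as an engineer would, in place of code of your own. Each camera call takes 0.05 s, during which the arm holds its last target. There are 200 camera calls.

TASK

Get the chip rack ready for carrying: slide the steel bar by its black tab until it presses lightly on the row of chips, then slide the thumb wedge by its white tab along its ramp until it jams the bar fast and stays jammed when you let go. Press the wedge home firmly but do not force it, press the chips only lightly, and leave the bell, the dish and the card guard where they are.

Things in the scene. Friction and masses are not known exactly. Their poses are not given: they have to be found in the camera images.
- rack: Mahogany chip rack, fixed: board x -100..65, y -175..165 mm, 18 mm thick. Origin on the table under the bar's centre line; z up; +y points along the bar to the chips (push direction). Along x = 0: bar, chips, brass end plate; ramp and wedge at x -80..-10. All is under 65 mm high except the two tabs; under 45 mm near the tabs and on their way.
- bar: Steel bar, 20 x 176 mm, captive, slides only along the rack's y (70 mm travel, 5 to 7 N friction, stays where left). Origin: centre of its black upright tab, 20 (x) x 12 (y) x 32 mm high, 38 to 70 mm above the table. Axes as the rack's. Its pusher face is 162 mm ahead (+y) and 20 mm to -x of the origin; pushed in +y it meets the chips after 5 to 45 mm.
- wedge: Thumb wedge, 60 mm long, captive on the ramp on the bar's -x side. Origin: centre of its white upright tab, 20 (x) x 12 (y) x 32 mm high, 38 to 70 mm above the table. Axes as the rack's. Slides only along (1, 7, 0)/7.07 of the rack's axes (70 mm travel, 3 to 5 N friction) and so closes on the bar's side; its copper liner is set differently each time, so the gap is unknown.
- wedge_top (a point): Centre of the top of the wedge's white tab. The wedge touches the bar after 5 to 60 mm of sliding; from there the push rises steeply, by some 4 N per mm. 11 to 14 N of push along the ramp (about 4 N of it friction) jams it well, under 9 N may not hold, over 15 N may force it. Jammed, it holds by friction: withdraw the fingers straight back or up, without pulling on it.
- row: Row of 18 chips on edge in the trough, 39 mm in diameter, 60 mm long, on a spring of 1.5 N per mm (20 mm travel) at the end plate. Origin: centre of the front face that the bar meets, 40 mm above the table. Axes as the rack's. 9 to 13 N of push in all on the bar's tab (about 6 N of it friction) presses it rightly; over 15 N on the chips is too much.
- bell_mid (a point): Centre of the domed nickel service bell, 80 mm wide, 57 mm high, loose on the table; leave it alone.
- dish_mid (a point): Centre of the white porcelain token dish, 84 mm wide, 24 mm high, loose; leave it alone.
- guard_mid (a point): Centre of the tortoiseshell acrylic card guard, a disc 54 mm wide, 12 mm thick, loose; leave it alone.

How it is judged:
By the outcome, as a careful person would: the job done as asked, in the order asked, and still so for the second after the job is handed in, with the robot touching nothing.
It also fails if it takes over 54 s, if anything falls off the work surface, if the arm or the gripper's body presses on something with over 40 N, if the wrist force passes 120 N, or if a joint passes its speed limit or range.

## Working session

There is one attempt and no reset: what is moved stays moved. The work goes in short steps, Python scripts to look and compute and a tool call to move; the robot and the scene stay as the last step left them, time stands still between calls to the robot, and variables do not carry over. Pictures are saved under pics/ and viewed, at most 10 in all, crops included, and the job is handed in when it is done.

Besides the shell and the picture viewer there is one more tool, called after "Emit:" as name(argument=value, ...) on one line, values as JSON. step_arm: Moves the arm, as the interface text tells. Its arguments: {"type":"object","properties":{"motion":{"type":"array"},"gripper":{"type":"number"},"grip_force":{"type":"number"}},"required":["motion"]}

```bash
mkdir -p pics; cat > h.py <<'E'
import numpy as np,cv2
from plant import ctrl
def ray(c,u,v):
    d=np.array([(u-c['cx'])/c['fx'],(v-c['cy'])/c['fy']]);s=d.copy()
    for _ in range(20): s=d/(1+c['k1']*(s@s))
    T=np.array(c['cam_to_world']);return T[:3,3],T[:3,:3]@np.array([s[0],-s[1],-1])
def plane(c,u,v,z):
    o,d=ray(c,u,v);return o+d*(z-o[2])/d[2]
def proj(c,p):
    T=np.array(c['cam_to_world']);q=T[:3,:3].T@(np.array(p)-T[:3,3]);s=np.array([q[0],-q[1]])/-q[2]
    s=s*(1+c['k1']*(s@s));return s*[c['fx'],c['fy']]+[c['cx'],c['cy']]
E
python3 - <<'E'
from h import *
for n in("top","scene"):
    cv2.imwrite(f"pics/{n}0.png",ctrl.read_camera(n));c=ctrl.calibration(n);print(n,c)
s=ctrl.get_state();print(s)
E
```

```text
top {'fx': 488.40504639257847, 'fy': 488.40504639257847, 'cx': 279.48067030384556, 'cy': 200.13944037133294, 'k1': -0.02630626374507055, 'cam_to_world': array([[ 0.02042454,  0.99416717, -0.10589844,  0.54065072],
       [-0.99978832,  0.02004685, -0.00462992,  0.04374158],
       [-0.00247999,  0.10597059,  0.99436617,  0.78816631],
       [ 0.        ,  0.        ,  0.        ,  1.        ]])}
scene {'fx': 436.03658678134207, 'fy': 436.03658678134207, 'cx': 277.60829180287715, 'cy': 207.52909545023383, 'k1': 0.04258585211643374, 'cam_to_world': array([[ 0.51241431, -0.49627906,  0.70081286,  1.08880677],
       [ 0.85868883,  0.30488075, -0.41194808, -0.22422359],
       [-0.00922314,  0.81286827,  0.58237454,  0.46118549],
       [ 0.        ,  0.        ,  0.        ,  1.        ]])}
{'time': 0.1, 'qpos': array([-1.40200982e+00,  2.87113749e-01,  1.57802397e+00, -3.02384356e-05,
        1.27862914e+00, -1.49989780e-01]), 'dq': array([ 2.86861672e-04, -1.79501786e-03, -1.76889047e-03,  1.07506521e-03,
        2.26978616e-04, -8.64581384e-05]), 'joint_efforts': array([ 1.61151278e-03, -4.07290614e+01, -2.93699777e+01, -1.42914873e-04,
        3.39240200e-03, -4.00066455e-06]), 'eef_pos': array([ 0.21146351, -0.64032916,  0.20296472]), 'tcp_rot': array([ 9.87323302e-01,  1.58718355e-01, -2.46899332e-05, -1.08691724e-03]), 'contact_force': array([ 0.21302036,  0.32594896, -0.57409157]), 'wrist_torque': array([-0.00426581, -0.06981552,  0.02826758]), 'finger_force': 0.0, 'opening': 0.9980558008993784}
```

View pics/top0.png

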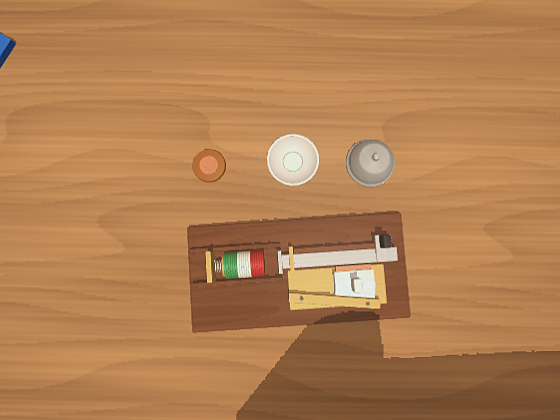

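View pics/scene0.png

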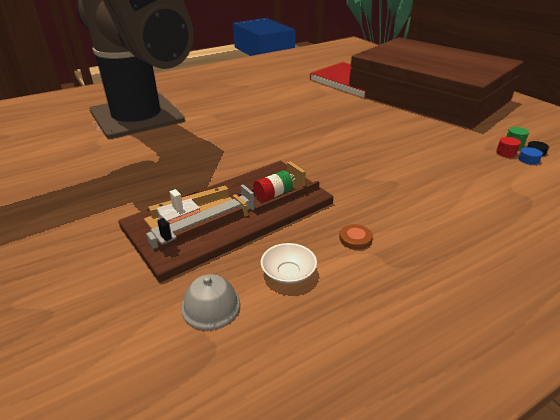

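The top view shows the rack at about (188..410, 211..332). Its +y runs to image left, the black tab is near (386,241) and the white tab near (357,283). The bell, dish and guard are clear of the rack, above it in the image. I'll enlarge the tabs next and measure the rack's yaw.

```bash
python3 - <<'E'
from h import *
c=ctrl.calibration("top");im=cv2.imread("pics/top0.png")
P=[plane(c,*p,0.018)[:2] for p in [(188,227),(401,211),(410,317),(193,332)]]
for a,b in((0,1),(3,2),(0,3),(1,2)):
    d=P[a]-P[b];print(np.round(P[a],4),np.linalg.norm(d),np.degrees(np.arctan2(d[1],d[0])))
y=(P[0]-P[1])+(P[3]-P[2]);y/=np.linalg.norm(y);x=np.array([y[1],-y[0]])
ctr=np.mean(P,0);o=ctr-x*(-.0175)-y*(-.005);print("origin",o,"x",x,"y",y)
for n,(u0,v0,u1,v1) in {"top":(325,225,415,315)}.items():
    a=cv2.resize(im[v0:v1,u0:u1],None,fx=6,fy=6,interpolation=cv2.INTER_NEAREST)
s=cv2.imread("pics/scene0.png")[180:255,135:225]
b=cv2.resize(s,None,fx=6,fy=6,interpolation=cv2.INTER_NEAREST)
cv2.imwrite("pics/zt.png",a);cv2.imwrite("pics/zs.png",b)
E
```

```text
[0.5771 0.1909] 0.33783734740986604 95.45900130534672
[0.415  0.1768] 0.33687001704342695 95.04037910711233
[0.5771 0.1909] 0.1627549567607668 4.945120882446262
[ 0.6093 -0.1454] 0.16522763306738952 4.614229528055849
origin [0.52844733 0.02246415] x [0.99580494 0.09150145] y [-0.09150145  0.99580494]
```

View pics/zt.png

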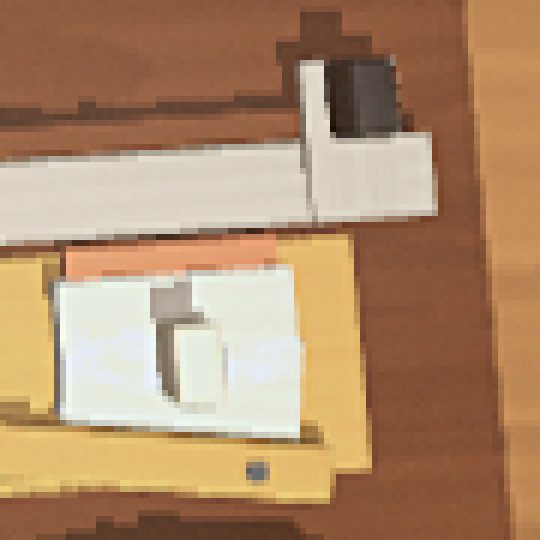

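View pics/zs.png

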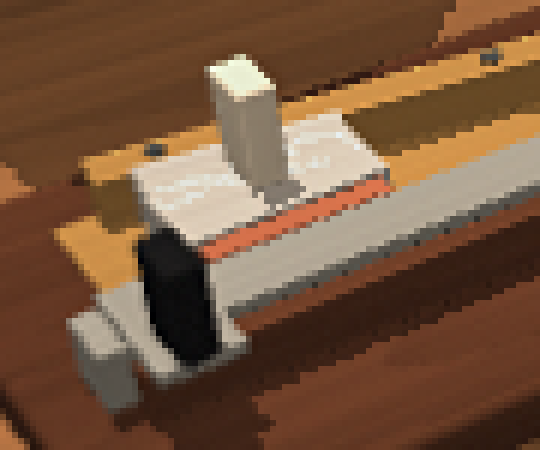

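The zooms show the white tab's top centred at top (358.3,285.8) and scene (175.2,192.5). The black tab's top is at about top (388.3,241.2) and scene (163.5,220.8).

```bash
python3 - <<'E'
from h import *
from scipy.spatial.transform import Rotation as R
t=ctrl.calibration("top");s=ctrl.calibration("scene")
o=np.array([.52845,.02246]);x=np.array([.9958,.0915]);y=np.array([-.0915,.9958])
for n,a,b in(("white",(358.3,285.8),(175.2,192.5)),("black",(388.3,241.2),(163.5,220.8))):
    o1,d1=ray(t,*a);o2,d2=ray(s,*b)
    k=np.linalg.lstsq(np.c_[d1,-d2],o2-o1,rcond=None)[0]
    p=plane(t,*a,.07);q=p[:2]-o
    print(n,p,plane(s,*b,.07),"tri",o1+k[0]*d1,o2+k[1]*d2,"rack",q@x,q@y)
print(R.from_quat(ctrl.get_state()['tcp_rot']).as_matrix().round(4))
E
```

```text
white [ 0.49428329 -0.06998826  0.07      ] [ 0.49526874 -0.06751295  0.07      ] tri [ 0.49431065 -0.06992116  0.07042374] [ 0.49524017 -0.0675054   0.06998116] rack -0.04248222542820837 -0.08893372705998222
black [ 0.55978841 -0.11375771  0.07      ] [ 0.55863735 -0.10864716  0.07      ] tri [ 0.55971612 -0.11316274  0.07271298] [ 0.56119078 -0.10920381  0.07188405] rack 0.018742868564388334 -0.1385130631096924
[[ 9.496e-01  3.134e-01 -4.000e-04]
 [ 3.134e-01 -9.496e-01  2.100e-03]
 [ 3.000e-04 -2.200e-03 -1.000e+00]]
```

Emit:
step_arm(motion=[{"offset": [0.488,-0.362,0],"twist": 13},{"offset": [0.488,-0.362,0],"twist": 13},{"offset": [0.488,-0.362,0],"twist": 13},{"offset": [0.488,-0.362,0],"twist": 13},{"offset": [0.488,-0.362,0],"twist": 13},{"offset": [0.488,-0.362,0],"twist": 13},{"offset": [0.488,-0.362,0],"twist": 13},{"offset": [0.488,-0.362,0],"twist": 13},{"offset": [0.488,-0.362,0],"twist": 13},{"offset": [0.488,-0.362,0],"twist": 13},{"offset": [0.488,-0.362,0],"twist": 13},{"offset": [0.488,-0.362,0],"twist": 13}], gripper=0, grip_force=60)

```text
time: 1.3
eef_pos: [0.5577, -0.1484, 0.2038]
tcp_rot: [0.999, 0.046, -0.0, -0.0]
contact_force: [0.4, -0.3, -0.2]
opening: -0.002
finger_force: 0.0
```

Emit:
step_arm(motion=[{"offset": [0,0,0],"twist": 0},{"offset": [0,0,0],"twist": 0},{"offset": [0,0,0],"twist": 0}])

```text
time: 1.6
eef_pos: [0.5566, -0.151, 0.2037]
tcp_rot: [0.999, 0.046, -0.001, -0.0]
contact_force: [-0.8, -0.3, -0.1]
opening: 0.001
finger_force: 0.0
```

```bash
python3 - <<'E'
from h import *
cv2.imwrite("pics/w1.png",ctrl.read_camera("wrist"));c=ctrl.calibration("wrist")
from scipy.spatial.transform import Rotation as R
s=ctrl.get_state();M=R.from_quat(s['tcp_rot']).as_matrix();print(s['eef_pos'],M.round(4),s['opening'])
for n,p in(("b",(.5593,-.112,.07)),("w",(.4947,-.069,.07)),("tip",s['eef_pos']+M[:,2]*.011)): print(n,proj(c,p))
E
```

```text
[ 0.5564564  -0.15144697  0.20387395] [[ 9.959e-01  9.020e-02 -8.000e-04]
 [ 9.020e-02 -9.959e-01  0.000e+00]
 [-8.000e-04 -1.000e-04 -1.000e+00]] -0.000775359462249452
b [244.67237336 182.6068586 ]
w [202.75587777 236.0694465 ]
tip [282.77082116 235.97273608]
```

View pics/w1.png

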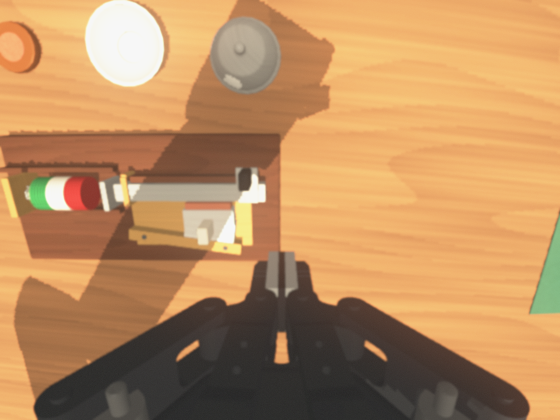

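The wrist view shows the closed fingertips at about (282,255). The black tab's top is near (245,177), about 5 px from where it projects, and the white tab is near (204,230). I'll go down behind the black tab.

Emit:
step_arm(motion=[{"offset": [0.008,-0.005,0.04]},{"offset": [0.008,-0.005,0.08]},{"offset": [0.008,-0.005,0.12]},{"offset": [0.008,-0.005,0.138]},{"offset": [0.008,-0.005,0.138]},{"offset": [0.008,-0.005,0.138]}])

```text
invalid input at $.motion[0]: expected keys offset, twist
```

```bash
python3 - <<'E'
from h import *
t=ctrl.read_camera("top");s=ctrl.read_camera("scene")
a=cv2.resize(t[220:300,190:420],None,fx=3.4,fy=3.4,interpolation=cv2.INTER_NEAREST)
b=cv2.resize(s[150:265,110:345],None,fx=3,fy=3,interpolation=cv2.INTER_NEAREST)
w=max(a.shape[1],b.shape[1]);p=lambda i:np.pad(i,((0,0),(0,w-i.shape[1]),(0,0)))
m=np.vstack([p(a),p(b)]);print(m.shape);cv2.imwrite("pics/m2.png",cv2.resize(m,(m.shape[1]*600//max(600,m.shape[0]),min(600,m.shape[0]))))
st=ctrl.get_state();print(st['eef_pos'],st['contact_force'])
E
```

```text
(617, 782, 3)
[ 0.55649679 -0.15173465  0.20408278] [-0.75263287  0.14675098 -0.04668159]
```

View pics/m2.png

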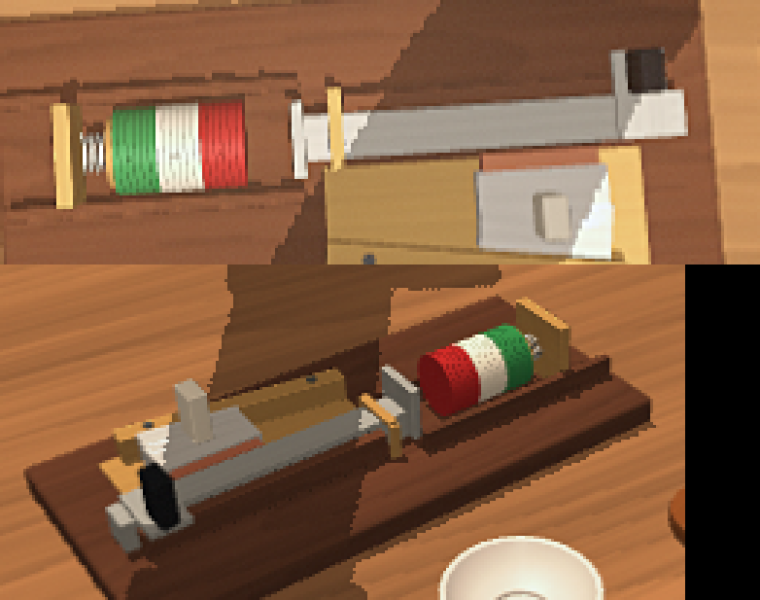

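The move was refused because each row needs a twist, so nothing moved. The views show about 47 zoomed px (roughly 20 mm) between the pusher face (293) and the chips' front (246). The copper liner is already near the bar.

Emit:
step_arm(motion=[{"offset": [0.008,-0.005,0.04],"twist": 0},{"offset": [0.008,-0.005,0.08],"twist": 0},{"offset": [0.008,-0.005,0.12],"twist": 0},{"offset": [0.008,-0.005,0.138],"twist": 0},{"offset": [0.008,-0.005,0.138],"twist": 0},{"offset": [0.008,-0.005,0.138],"twist": 0}])

```text
time: 2.35
eef_pos: [0.5647, -0.1457, 0.0668]
tcp_rot: [0.999, 0.045, 0.0, 0.0]
contact_force: [0.1, -0.2, 0.6]
opening: -0.002
finger_force: 0.0
```

Emit:
step_arm(motion=[{"offset": [0,-0.003,0],"twist": 0},{"offset": [0,-0.006,0],"twist": 0},{"offset": [0,-0.009,0],"twist": 0},{"offset": [0,-0.012,0],"twist": 0},{"offset": [0,-0.012,0],"twist": 0}])

```text
time: 2.85
eef_pos: [0.5637, -0.1323, 0.0666]
tcp_rot: [0.999, 0.046, 0.0, 0.0]
contact_force: [0.3, 0.6, -0.3]
opening: -0.0
finger_force: 0.0
```

Emit:
step_arm(motion=[{"offset": [0,-0.002,0],"twist": 0},{"offset": [0,-0.004,0],"twist": 0},{"offset": [0,-0.004,0],"twist": 0}])

```text
time: 3.15
eef_pos: [0.5631, -0.1285, 0.0661]
tcp_rot: [0.999, 0.046, -0.0, -0.0]
contact_force: [-0.5, -1.0, 0.2]
opening: -0.0
finger_force: 0.0
```

Emit:
step_arm(motion=[{"offset": [0,-0.002,0],"twist": 0},{"offset": [0,-0.004,0],"twist": 0},{"offset": [0,-0.004,0],"twist": 0}])

```text
time: 3.45
eef_pos: [0.5627, -0.1246, 0.0661]
tcp_rot: [0.999, 0.046, -0.0, -0.0]
contact_force: [0.3, -0.3, -0.1]
opening: 0.003
finger_force: 0.0
```

Emit:
step_arm(motion=[{"offset": [0,-0.002,0],"twist": 0},{"offset": [0,-0.004,0],"twist": 0},{"offset": [0,-0.004,0],"twist": 0}])

```text
time: 3.75
eef_pos: [0.5624, -0.1206, 0.0662]
tcp_rot: [0.999, 0.046, -0.0, -0.0]
contact_force: [0.5, 0.4, -0.4]
opening: -0.003
finger_force: 0.0
```

```bash
python3 - <<'E'
from h import *
t=ctrl.read_camera("top");s=ctrl.read_camera("scene");w=ctrl.read_camera("wrist")
b=cv2.resize(s[150:265,110:260],None,fx=4,fy=4,interpolation=cv2.INTER_NEAREST)
a=cv2.resize(t[220:300,330:420],None,fx=2.2,fy=2.2)
w=cv2.resize(w[150:350,150:370],None,fx=.9,fy=.9)
W=max(a.shape[1],w.shape[1]);p=lambda i:np.pad(i,((0,0),(0,W-i.shape[1]),(0,0)))
r=np.vstack([p(a),p(w)]);r=np.pad(r,((0,b.shape[0]-r.shape[0]),(0,0),(0,0)))
cv2.imwrite("pics/m3.png",np.hstack([b,r]))
E
```

```text
(no output)
```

View pics/m3.png

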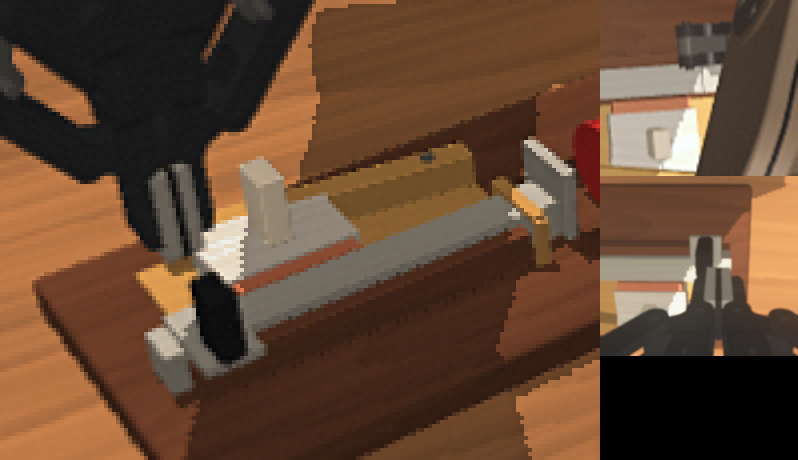

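The tab stands ahead of and beside the fingers in the scene and wrist crops, and there's no contact yet. I'll check projected points against the seen ones.

```bash
python3 - <<'E'
from h import *
st=ctrl.get_state();e=st['eef_pos'];print(e)
for n in("scene","wrist","top"):
    c=ctrl.calibration(n)
    f={"scene":lambda p:(p-[110,150])*4,"wrist":lambda p:(p-[150,150])*.9+[600,176],"top":lambda p:(p-[330,220])*2.2+[600,0]}[n]
    for k,p in(("tip",e-[0,0,.011]),("tipOpenDef",e+[0,0,.002]),("tab70",(.5593,-.112,.07)),("tab38",(.5593,-.112,.038)),("w70",(.4947,-.069,.07))): print(n,k,f(proj(c,p)).round())
E
```

```text
[ 0.56247669 -0.120854    0.06623983]
scene tip [192. 331.]
scene tipOpenDef [186. 303.]
scene tab70 [206. 287.]
scene tab38 [220. 354.]
scene w70 [257. 170.]
wrist tip [719. 253.]
wrist tipOpenDef [720. 261.]
wrist tab70 [706. 265.]
wrist tab38 [708. 247.]
wrist w70 [643. 337.]
top tip [734.  43.]
top tipOpenDef [738.  43.]
top tab70 [726.  47.]
top tab38 [716.  48.]
top w70 [661. 144.]
```

```bash
python3 - <<'E'
from h import *
e=ctrl.get_state()['eef_pos']
o1,d1=ray(ctrl.calibration("scene"),155,214.2);o2,d2=ray(ctrl.calibration("wrist"),282.2,252.2)
k=np.linalg.lstsq(np.c_[d1,-d2],o2-o1,rcond=None)[0]
print(o1+k[0]*d1,o2+k[1]*d2,e)
E
```

```text
[ 0.56933712 -0.12077426  0.09359011] [ 0.5697314  -0.11968638  0.0933391 ] [ 0.56247669 -0.120854    0.06623983]
```

Emit:
step_arm(motion=[{"offset": [0,0.006,0],"twist": 0},{"offset": [0,0.012,0],"twist": 0},{"offset": [0,0.014,0],"twist": 0},{"offset": [0,0.014,0],"twist": 0}])

```text
time: 4.3
eef_pos: [0.5638, -0.1355, 0.0663]
tcp_rot: [0.999, 0.046, 0.0, 0.0]
contact_force: [0.3, -0.7, 1.1]
opening: -0.003
finger_force: 0.0
```

Emit:
step_arm(motion=[{"offset": [0,0,0.004],"twist": 0},{"offset": [0,0,0.008],"twist": 0},{"offset": [0,0,0.01],"twist": 0},{"offset": [0,0,0.01],"twist": 0}])

```text
time: 4.7
eef_pos: [0.5632, -0.1345, 0.0555]
tcp_rot: [0.999, 0.046, -0.001, -0.0]
contact_force: [0.6, 0.3, -0.8]
opening: -0.0
finger_force: 0.0
```

```bash
python3 - <<'E'
from h import *
s=ctrl.read_camera("scene");w=ctrl.read_camera("wrist");e=ctrl.get_state()['eef_pos']
sc=ctrl.calibration("scene")
for z in(0,-.011,.027): print(z,proj(sc,e+[0,0,z]).round(1))
a=cv2.resize(s[160:260,100:190],None,fx=5.5,fy=5.5,interpolation=cv2.INTER_NEAREST)
b=cv2.resize(w[150:300,220:320],None,fx=3,fy=3,interpolation=cv2.INTER_NEAREST)
b=np.pad(b,((0,a.shape[0]-b.shape[0]),(0,0),(0,0)));cv2.imwrite("pics/m4.png",np.hstack([a,b]));print(a.shape)
E
```

```text
0 [148.9 235.8]
-0.011 [150.2 241.6]
0.027 [145.5 221.1]
(550, 495, 3)
```

View pics/m4.png

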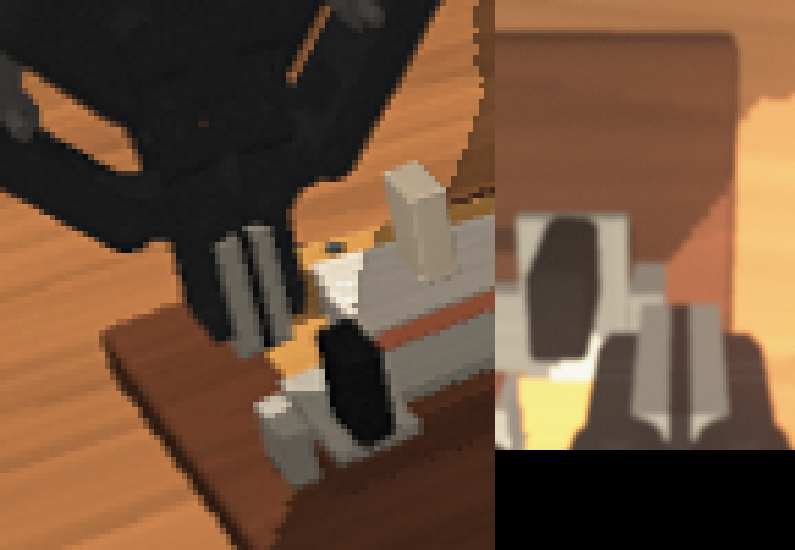

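Scene tip end is at crop (265,350), full (148,224), and wrist tip end is at full (282,252). Both put the real fingertips about 25 mm above the TCP height, so they are still above the tab. I'll go lower in checked steps.

Emit:
step_arm(motion=[{"offset": [0,0,0.003],"twist": 0},{"offset": [0,0,0.006],"twist": 0},{"offset": [0,0,0.008],"twist": 0},{"offset": [0,0,0.008],"twist": 0}])

```text
time: 5.2
eef_pos: [0.5634, -0.1346, 0.0477]
tcp_rot: [0.999, 0.046, -0.0, -0.0]
contact_force: [-0.4, -0.7, 0.1]
opening: 0.006
finger_force: 0.0
```

Emit:
step_arm(motion=[{"offset": [0,0,0.003],"twist": 0},{"offset": [0,0,0.006],"twist": 0},{"offset": [0,0,0.006],"twist": 0}])

```text
time: 5.5
eef_pos: [0.5633, -0.1346, 0.0416]
tcp_rot: [0.999, 0.046, -0.001, -0.0]
contact_force: [-0.7, 0.3, -0.3]
opening: 0.0
finger_force: 0.0
```

```bash
python3 - <<'E'
from h import *
s=ctrl.read_camera("scene");e=ctrl.get_state()['eef_pos'];c=ctrl.calibration("scene")
print(e,proj(c,e+[.007,0,.027]),ctrl.get_state()['contact_force'])
for v in range(205,250,3): print(v,s[v,146:158].max(axis=1))
E
```

```text
[ 0.56347128 -0.13470311  0.04182933] [148.71793059 231.48225344] [-0.13279445  0.93327675 -0.17786846]
205 [ 25  27  26  28  27  26  26  22 104 199 229 226]
208 [ 22  19  21  19  22  24  23  23 141 240 230 222]
211 [ 28  73 106 105  93  53  22  26  30  73 111 130]
214 [ 28  38  82 105 105  90  35  25  26  40  84 112]
217 [ 84  13  54  94 105  99  70  22  25  25  76 136]
220 [ 92  48  16  66 106 105  94  52  24  25  47  71]
223 [106  87  28  39  81 106 105  91  34  22 104 163]
226 [104 105  84  13  53  93 102 110 171 232 227 194]
229 [103 105  91  49  14  56  92 105 146 176 199 202]
232 [ 88 114 169 200 201 184 129 106 117 115 114 114]
235 [104 128 148 124 115 118 120 117 104 101 118 118]
238 [104  99  93 100 111 118 119 115 109 104  94  97]
241 [108 104  97  95  94  93  94  95  95  95  89  71]
244 [101 104 104  93  86  95  93  94  95  96  98  86]
247 [110 109 109 109 108 109 101  95  97  93  83  78]
```

The fingertip end at row 231 agrees with tips 27 mm above the TCP, so z is about 0.069. I'll go 17 mm lower.

Emit:
step_arm(motion=[{"offset": [0,0,0.004],"twist": 0},{"offset": [0,0,0.008],"twist": 0},{"offset": [0,0,0.008],"twist": 0}])

```text
time: 5.85
eef_pos: [0.5631, -0.1346, 0.0333]
tcp_rot: [0.999, 0.046, -0.001, -0.0]
contact_force: [-0.3, -0.0, 0.0]
opening: -0.003
finger_force: 0.0
```

Emit:
step_arm(motion=[{"offset": [0,0,0.004],"twist": 0},{"offset": [0,0,0.008],"twist": 0},{"offset": [0,0,0.008],"twist": 0}])

```text
time: 6.15
eef_pos: [0.5632, -0.1346, 0.0253]
tcp_rot: [0.999, 0.046, -0.001, -0.0]
contact_force: [0.1, -1.7, -0.5]
opening: -0.002
finger_force: 0.0
```

Emit:
step_arm(motion=[{"offset": [0,-0.002,0],"twist": 0},{"offset": [0,-0.004,0],"twist": 0},{"offset": [0,-0.004,0],"twist": 0}])

```text
time: 6.45
eef_pos: [0.5635, -0.1306, 0.0264]
tcp_rot: [0.999, 0.046, 0.0, 0.0]
contact_force: [0.1, -0.4, -0.2]
opening: 0.002
finger_force: 0.0
```

Emit:
step_arm(motion=[{"offset": [0,-0.002,0],"twist": 0},{"offset": [0,-0.004,0],"twist": 0},{"offset": [0,-0.004,0],"twist": 0}])

```text
time: 6.75
eef_pos: [0.5633, -0.1284, 0.0265]
tcp_rot: [0.999, 0.046, 0.0, 0.002]
contact_force: [-0.2, -6.3, -0.9]
opening: 0.004
finger_force: 2.5
```

Contact is made: 6.3 N on the tab. I'll push on towards the chips, about 20 mm away.

Emit:
step_arm(motion=[{"offset": [0,-0.002,0],"twist": 0},{"offset": [0,-0.004,0],"twist": 0},{"offset": [0,-0.006,0],"twist": 0},{"offset": [0,-0.006,0],"twist": 0}])

```text
time: 7.15
eef_pos: [0.5628, -0.1227, 0.0265]
tcp_rot: [0.999, 0.046, 0.001, 0.002]
contact_force: [1.3, -5.6, -0.8]
opening: 0.003
finger_force: 2.7
```

Emit:
step_arm(motion=[{"offset": [0,-0.002,0],"twist": 0},{"offset": [0,-0.004,0],"twist": 0},{"offset": [0,-0.006,0],"twist": 0},{"offset": [0,-0.006,0],"twist": 0}])

```text
time: 7.55
eef_pos: [0.5623, -0.1167, 0.0265]
tcp_rot: [0.999, 0.046, 0.001, 0.002]
contact_force: [-0.2, -5.5, -1.0]
opening: -0.001
finger_force: 2.7
```

Emit:
step_arm(motion=[{"offset": [0,-0.001,0],"twist": 0},{"offset": [0,-0.002,0],"twist": 0},{"offset": [0,-0.003,0],"twist": 0},{"offset": [0,-0.003,0],"twist": 0}])

```text
time: 7.95
eef_pos: [0.562, -0.1138, 0.0265]
tcp_rot: [0.999, 0.046, 0.001, 0.002]
contact_force: [0.7, -6.0, -1.7]
opening: -0.001
finger_force: 2.9
```

Emit:
step_arm(motion=[{"offset": [0,-0.001,0],"twist": 0},{"offset": [0,-0.002,0],"twist": 0},{"offset": [0,-0.002,0],"twist": 0}])

```text
time: 8.25
eef_pos: [0.5619, -0.1118, 0.0265]
tcp_rot: [0.999, 0.046, 0.001, 0.002]
contact_force: [-0.2, -6.0, -1.3]
opening: -0.002
finger_force: 2.9
```

Emit:
step_arm(motion=[{"offset": [0,-0.001,0],"twist": 0},{"offset": [0,-0.002,0],"twist": 0},{"offset": [0,-0.002,0],"twist": 0}])

```text
time: 8.55
eef_pos: [0.5617, -0.1098, 0.0265]
tcp_rot: [0.999, 0.046, 0.001, 0.002]
contact_force: [0.4, -5.7, -2.1]
opening: -0.002
finger_force: 2.9
```

Emit:
step_arm(motion=[{"offset": [0,-0.001,0],"twist": 0},{"offset": [0,-0.0015,0],"twist": 0},{"offset": [0,-0.0015,0],"twist": 0}])

```text
time: 8.85
eef_pos: [0.5616, -0.1085, 0.0265]
tcp_rot: [0.999, 0.046, 0.001, 0.002]
contact_force: [-0.6, -5.6, -2.0]
opening: -0.0
finger_force: 3.1
```

Emit:
step_arm(motion=[{"offset": [0,-0.001,0],"twist": 0},{"offset": [0,-0.002,0],"twist": 0},{"offset": [0,-0.002,0],"twist": 0}])

```text
time: 9.15
eef_pos: [0.5615, -0.107, 0.0265]
tcp_rot: [0.999, 0.047, 0.001, 0.003]
contact_force: [1.0, -8.6, -1.6]
opening: -0.003
finger_force: 3.9
```

Emit:
step_arm(motion=[{"offset": [0,-0.001,0],"twist": 0},{"offset": [0,-0.0015,0],"twist": 0},{"offset": [0,-0.0015,0],"twist": 0}])

```text
time: 9.45
eef_pos: [0.5614, -0.1062, 0.0266]
tcp_rot: [0.999, 0.047, 0.001, 0.003]
contact_force: [-0.4, -9.7, -2.0]
opening: -0.003
finger_force: 4.7
```

Emit:
step_arm(motion=[{"offset": [0,-0.001,0],"twist": 0},{"offset": [0,-0.0013,0],"twist": 0},{"offset": [0,-0.0013,0],"twist": 0}])

```text
time: 9.75
eef_pos: [0.5614, -0.1054, 0.0266]
tcp_rot: [0.999, 0.047, 0.001, 0.004]
contact_force: [0.5, -11.1, -2.7]
opening: 0.0
finger_force: 5.4
```

```bash
python3 - <<'E'
from h import *
F=[]
for _ in range(6): ctrl.read_camera("wrist");F.append(ctrl.get_state()['contact_force'])
print(np.mean(F,0),ctrl.get_state()['eef_pos'])
E
```

```text
[  0.23574998 -10.88824786  -2.73249625] [ 0.5613601  -0.10536695  0.02658344]
```

The bar presses with about 10.9 N in all. I'll back off, lift, and go behind the white tab.

Emit:
step_arm(motion=[{"offset": [0,0.005,0],"twist": 0},{"offset": [0,0.012,0],"twist": 0},{"offset": [0,0.016,0],"twist": 0},{"offset": [0,0.016,-0.03],"twist": 0},{"offset": [0,0.016,-0.06],"twist": 0},{"offset": [-0.03,0,-0.06],"twist": 0},{"offset": [-0.063,-0.01,-0.06],"twist": 0},{"offset": [-0.063,-0.01,-0.06],"twist": 0},{"offset": [-0.063,-0.01,-0.06],"twist": 0}])

```text
time: 10.95
eef_pos: [0.4968, -0.0972, 0.0863]
tcp_rot: [0.999, 0.046, 0.0, -0.0]
contact_force: [0.2, 0.1, -0.2]
opening: -0.004
finger_force: 0.0
```

```bash
python3 - <<'E'
from h import *
t=ctrl.read_camera("top");s=ctrl.read_camera("scene");e=ctrl.get_state()['eef_pos'];print(e)
for n in("scene","top"):
    c=ctrl.calibration(n);print(n,"tip",proj(c,e+[0,0,.027]),"w70",proj(c,(.4947,-.069,.07)),"b70",proj(c,(.5575,-.088,.07)))
b=cv2.resize(s[150:265,110:345],None,fx=3.4,fy=3.4,interpolation=cv2.INTER_NEAREST)
cv2.imwrite("pics/m5.png",b)
E
```

```text
[ 0.49822561 -0.097879    0.0868732 ]
scene tip [152.55525612 175.24283549] w70 [174.19634767 192.60040573] b70 [176.60860737 216.03559186]
top tip [383.79818356 285.46511473] w70 [357.62194144 285.49692004] b70 [370.76397648 242.4221034 ]
```

View pics/m5.png

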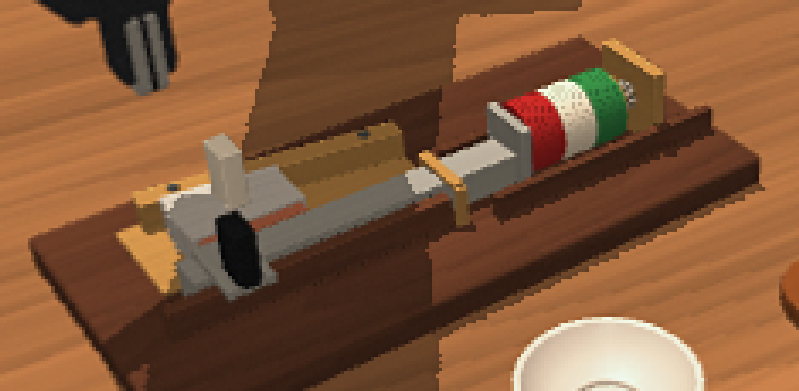

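Bar pusher now rests on the chips, and the fingertips are at (152.6,177.4), where predicted. I'll descend behind the white tab.

Emit:
step_arm(motion=[{"offset": [0,0,0.025],"twist": 0},{"offset": [0,0,0.045],"twist": 0},{"offset": [0,0,0.06],"twist": 0},{"offset": [0,0,0.06],"twist": 0}])

```text
time: 11.45
eef_pos: [0.4963, -0.0972, 0.0241]
tcp_rot: [0.999, 0.046, -0.002, -0.001]
contact_force: [-0.3, 0.3, 0.1]
opening: -0.0
finger_force: 0.0
```

Emit:
step_arm(motion=[{"offset": [0,-0.003,0],"twist": 0},{"offset": [0,-0.006,0],"twist": 0},{"offset": [0,-0.006,0],"twist": 0}])

```text
time: 11.75
eef_pos: [0.4974, -0.0914, 0.0273]
tcp_rot: [0.999, 0.046, 0.001, 0.0]
contact_force: [0.7, 0.2, 0.2]
opening: 0.003
finger_force: 0.0
```

Emit:
step_arm(motion=[{"offset": [0,-0.002,0],"twist": 0},{"offset": [0,-0.003,0],"twist": 0},{"offset": [0,-0.003,0],"twist": 0}])

```text
time: 12.05
eef_pos: [0.4963, -0.0884, 0.0265]
tcp_rot: [0.999, 0.046, 0.0, 0.0]
contact_force: [0.3, 0.0, 0.1]
opening: -0.001
finger_force: 0.0
```

Emit:
step_arm(motion=[{"offset": [0,-0.001,0],"twist": 0},{"offset": [0,-0.002,0],"twist": 0},{"offset": [0,-0.002,0],"twist": 0}])

```text
time: 12.35
eef_pos: [0.4964, -0.0873, 0.0265]
tcp_rot: [0.999, 0.046, 0.0, 0.001]
contact_force: [0.1, -3.6, -0.8]
opening: -0.002
finger_force: 2.0
```

Emit:
step_arm(motion=[{"offset": [0.00015,-0.001,0],"twist": 0},{"offset": [0.0003,-0.002,0],"twist": 0},{"offset": [0.0003,-0.002,0],"twist": 0}])

```text
time: 12.65
eef_pos: [0.4965, -0.0846, 0.0265]
tcp_rot: [0.999, 0.046, 0.0, 0.0]
contact_force: [0.1, -4.3, 0.7]
opening: 0.003
finger_force: 2.0
```

Emit:
step_arm(motion=[{"offset": [0.00015,-0.001,0],"twist": 0},{"offset": [0.0003,-0.002,0],"twist": 0},{"offset": [0.0003,-0.002,0],"twist": 0}])

```text
time: 12.95
eef_pos: [0.4966, -0.0824, 0.0265]
tcp_rot: [0.999, 0.046, 0.0, 0.0]
contact_force: [0.2, -3.8, -0.0]
opening: 0.003
finger_force: 1.9
```

Emit:
step_arm(motion=[{"offset": [0.00015,-0.001,0],"twist": 0},{"offset": [0.0003,-0.002,0],"twist": 0},{"offset": [0.0003,-0.002,0],"twist": 0}])

```text
time: 13.25
eef_pos: [0.4967, -0.0804, 0.0265]
tcp_rot: [0.999, 0.046, 0.0, 0.0]
contact_force: [0.8, -3.2, 0.7]
opening: 0.001
finger_force: 1.9
```

Emit:
step_arm(motion=[{"offset": [0.00015,-0.001,0],"twist": 0},{"offset": [0.0003,-0.002,0],"twist": 0},{"offset": [0.0003,-0.002,0],"twist": 0}])

```text
time: 13.55
eef_pos: [0.4968, -0.0784, 0.0264]
tcp_rot: [0.999, 0.046, 0.0, 0.0]
contact_force: [1.3, -2.6, 1.4]
opening: -0.003
finger_force: 1.9
```

Emit:
step_arm(motion=[{"offset": [0.00015,-0.001,0],"twist": 0},{"offset": [0.0003,-0.002,0],"twist": 0},{"offset": [0.0003,-0.002,0],"twist": 0}])

```text
time: 13.85
eef_pos: [0.4969, -0.0763, 0.0264]
tcp_rot: [0.999, 0.046, 0.0, 0.0]
contact_force: [2.1, -2.6, 2.5]
opening: -0.002
finger_force: 1.9
```

Emit:
step_arm(motion=[{"offset": [0.00015,-0.001,0],"twist": 0},{"offset": [0.0003,-0.002,0],"twist": 0},{"offset": [0.0003,-0.002,0],"twist": 0}])

```text
time: 14.15
eef_pos: [0.497, -0.0743, 0.0264]
tcp_rot: [0.999, 0.046, 0.0, 0.0]
contact_force: [2.4, -3.6, 2.6]
opening: -0.0
finger_force: 1.9
```

Emit:
step_arm(motion=[{"offset": [0.00015,-0.001,0],"twist": 0},{"offset": [0.0003,-0.002,0],"twist": 0},{"offset": [0.0003,-0.002,0],"twist": 0}])

```text
time: 14.45
eef_pos: [0.497, -0.0723, 0.0263]
tcp_rot: [0.999, 0.046, 0.0, -0.0]
contact_force: [2.4, -3.9, 3.3]
opening: -0.001
finger_force: 2.0
```

Emit:
step_arm(motion=[{"offset": [0.00015,-0.001,0],"twist": 0},{"offset": [0.0003,-0.002,0],"twist": 0},{"offset": [0.0003,-0.002,0],"twist": 0}])

```text
time: 14.75
eef_pos: [0.497, -0.0702, 0.0262]
tcp_rot: [0.999, 0.046, 0.0, -0.0]
contact_force: [2.8, -4.2, 2.4]
opening: -0.005
finger_force: 2.1
```

```bash
python3 - <<'E'
from h import *
st=ctrl.get_state();print(st['contact_force'],st['wrist_torque'],st['joint_efforts'])
s=ctrl.read_camera("scene");cv2.imwrite("pics/m6.png",cv2.resize(s[130:265,90:325],None,fx=3.4,fy=3.4,interpolation=cv2.INTER_NEAREST))
E
```

```text
[ 2.75912578 -4.21071085  2.37584938] [-0.56484729 -0.25284024 -0.07738167] [ 1.83607846e+00 -2.68966770e+01 -2.01710719e+01  4.93645091e-01
  7.66213015e-01 -2.26720265e-02]
```

View pics/m6.png

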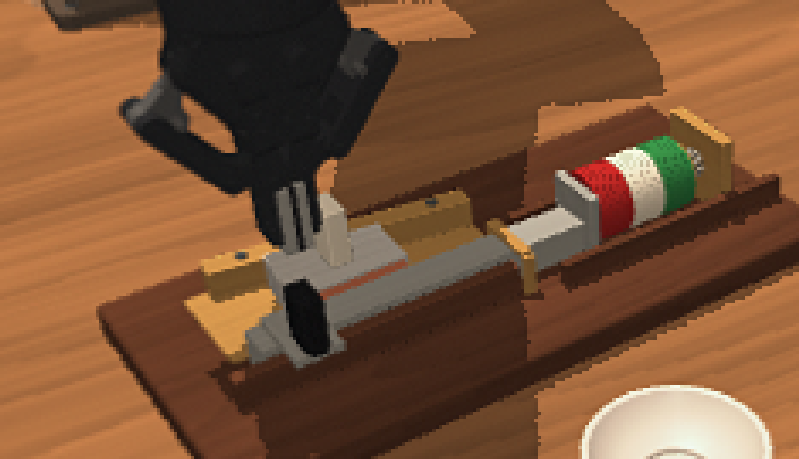

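The picture shows the fingers squarely behind the white tab, the wedge advanced, and the pusher still on the chips at about (575,205). Continuing.

Emit:
step_arm(motion=[{"offset": [0.00015,-0.001,0],"twist": 0},{"offset": [0.0003,-0.002,0],"twist": 0},{"offset": [0.0003,-0.002,0],"twist": 0}])

```text
time: 15.1
eef_pos: [0.497, -0.0681, 0.0262]
tcp_rot: [0.999, 0.046, -0.0, -0.0]
contact_force: [2.8, -3.2, 2.1]
opening: 0.002
finger_force: 2.0
```

Emit:
step_arm(motion=[{"offset": [0.00015,-0.001,0],"twist": 0},{"offset": [0.0003,-0.002,0],"twist": 0},{"offset": [0.0003,-0.002,0],"twist": 0}])

```text
time: 15.4
eef_pos: [0.4971, -0.0665, 0.0262]
tcp_rot: [0.999, 0.046, -0.0, 0.0]
contact_force: [1.1, -6.1, 3.3]
opening: -0.002
finger_force: 2.6
```

Force is rising, so the wedge has met the bar. I'll use finer steps from here.

Emit:
step_arm(motion=[{"offset": [7e-05,-0.0005,0],"twist": 0},{"offset": [0.00015,-0.001,0],"twist": 0},{"offset": [0.00015,-0.001,0],"twist": 0}])

```text
time: 15.7
eef_pos: [0.4971, -0.0663, 0.0262]
tcp_rot: [0.999, 0.046, -0.0, 0.001]
contact_force: [1.5, -7.5, 2.8]
opening: 0.002
finger_force: 3.9
```

Emit:
step_arm(motion=[{"offset": [7e-05,-0.0005,0],"twist": 0},{"offset": [0.00015,-0.001,0],"twist": 0},{"offset": [0.00015,-0.001,0],"twist": 0}])

```text
time: 16.0
eef_pos: [0.4971, -0.0659, 0.0262]
tcp_rot: [0.999, 0.047, -0.0, 0.002]
contact_force: [0.5, -10.3, 1.9]
opening: 0.002
finger_force: 4.9
```

Emit:
step_arm(motion=[{"offset": [7e-05,-0.0005,0],"twist": 0},{"offset": [0.00012,-0.0008,0],"twist": 0},{"offset": [0.00012,-0.0008,0],"twist": 0}])

```text
time: 16.3
eef_pos: [0.4971, -0.0657, 0.0263]
tcp_rot: [0.999, 0.047, -0.0, 0.002]
contact_force: [0.3, -11.1, 2.1]
opening: 0.0
finger_force: 5.8
```

```bash
python3 - <<'E'
from h import *
F=[]
for _ in range(8): ctrl.read_camera("wrist");s=ctrl.get_state();F.append([*s['contact_force'],s['finger_force']])
print(np.mean(F,0),np.std(F,0),s['eef_pos'])
E
```

```text
[  0.65511205 -11.2557496    1.90379575   5.72524788] [0.49516142 0.52560812 0.58800274 0.00666518] [ 0.49712673 -0.065657    0.02625737]
```

Emit:
step_arm(motion=[{"offset": [4e-05,-0.0003,0],"twist": 0},{"offset": [8e-05,-0.0005,0],"twist": 0},{"offset": [8e-05,-0.0005,0],"twist": 0}])

```text
time: 17.0
eef_pos: [0.4972, -0.0656, 0.0263]
tcp_rot: [0.999, 0.047, -0.0, 0.003]
contact_force: [-0.1, -12.6, 1.5]
opening: -0.003
finger_force: 6.4
```

```bash
python3 - <<'E'
from h import *
F=[]
for _ in range(8): ctrl.read_camera("wrist");s=ctrl.get_state();F.append([*s['contact_force'],s['finger_force']])
print(np.mean(F,0),s['eef_pos'])
E
```

```text
[  0.0468863  -12.33202577   1.68459667   6.34714465] [ 0.49715679 -0.0655222   0.02628061]
```

The push is 12.3 N. I'll withdraw straight back, then up.

Emit:
step_arm(motion=[{"offset": [-0.0005,0.004,0],"twist": 0},{"offset": [-0.0013,0.009,0],"twist": 0},{"offset": [-0.002,0.015,0],"twist": 0},{"offset": [-0.002,0.018,0],"twist": 0},{"offset": [-0.002,0.018,-0.03],"twist": 0},{"offset": [-0.002,0.018,-0.06],"twist": 0},{"offset": [-0.002,0.018,-0.1],"twist": 0},{"offset": [-0.002,0.06,-0.14],"twist": 0},{"offset": [-0.002,0.1,-0.14],"twist": 0},{"offset": [-0.002,0.1,-0.14],"twist": 0}])

```text
time: 18.4
eef_pos: [0.5061, -0.1672, 0.169]
tcp_rot: [0.999, 0.044, 0.002, 0.002]
contact_force: [-0.1, 0.6, -0.5]
opening: 0.006
finger_force: 0.0
```

```bash
python3 - <<'E'
from h import *
c=ctrl.calibration("scene")
a=cv2.imread("pics/scene0.png");s=ctrl.read_camera("scene");cv2.imwrite("pics/end.png",s)
st=ctrl.get_state();print(st['eef_pos'],st['contact_force'])
# expected white top: moved 22 mm along ramp; black 23.5
for n,p in(("w",(.4958,-.047,.07)),("b",(.5575,-.088,.07))): print(n,proj(c,p).round(1))
g=cv2.cvtColor(s,cv2.COLOR_BGR2HSV)
roi=g[150:200,165:200];m=((roi[...,1]<70)&(roi[...,2]>120)).astype(np.uint8)
n,l,stt,ce=cv2.connectedComponentsWithStats(m);print([(stt[i].tolist(),(ce[i]+[165,150]).round(1)) for i in range(1,n) if stt[i][4]>15])
roi=g[200:255,150:200];m=(roi[...,2]<30).astype(np.uint8)
n,l,stt,ce=cv2.connectedComponentsWithStats(m);print([(stt[i].tolist(),(ce[i]+[150,200]).round(1)) for i in range(1,n) if stt[i][4]>15])
d=cv2.absdiff(a,s).max(2)[235:330,175:380];print("diff near bell/dish/guard",(d>40).sum())
E
```

```text
[ 0.50488712 -0.16466806  0.16710318] [-0.44680802  0.75503036 -0.73813789]
w [187.3 189. ]
b [176.6 216. ]
[([19, 36, 16, 14, 143], array([189.7, 193.6]))]
[([23, 12, 14, 23, 204], array([179.7, 223. ]))]
diff near bell/dish/guard 1055
```

```bash
python3 -c "
from plant import ctrl
print(ctrl.sign_off())"
```

```text
the job is handed in; nothing more can be done
None
```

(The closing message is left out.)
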